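# Dose glue on a wooden block at the pump station

### The job

Slide the brown wooden block along the bed of the plywood glue station, into the slot, until it is fully home against the stop under the spout. Only then press the red pump head of the glue bottle all the way down for a moment and let it spring back up, leaving the block home in the slot. Do not disturb the tape measure, the tape roll or the side cutters lying on the bench.

Things in the scene. Friction and masses are not known exactly. Their poses are not given: they have to be found in the camera images.
- station: Glue station screwed to the bench: plywood base 292 (x) x 140 (y) x 12 mm with a white runner, spanning x -156 to +136 mm. Origin: underside of the base, right below the centre of the block when home. x runs along the slot towards stop and bottle, z up. Bed at z = 12 mm. When home the block's origin is at x 0, y 0, z 12 mm.
- slot_mouth (a point): Start of the close-fitting part of the slot, mid-width, on the bed: x = -18 mm of the station. From here to the stop the side rails (16 mm wide, tops 21.5 mm over the bed) have inner faces at y = +-32 mm. In front of it they flare out 20 degrees each as a lead-in, to y = +-52 mm at x = -74 mm. Axes as the station's.
- slot_stop (a point): Middle of the foot of the stop's face, on the bed: x = +45 mm of the station. The stop is 10 mm thick and 30 mm high. Aluminium strips 3 mm thick lie on the rails from x = -13 to +47 mm of the station (top 24.5 mm over the bed) and reach in over the block's edges to y = +-26 mm. Axes as the station's.
- block: Brown wooden block, a flat slab 60 (x) x 90 (y) x 19 (z) mm. Origin: centre of its underside. It starts on the station's bed, its long y axis roughly along the slot, its front end in the flared lead-in and the other end towards the robot. When home, its front end touches the stop and its rear 27 mm still stand out of the close-fitting part, in the lead-in.
- pump_top (a point): Centre of the top of the red pump head, a disc 36 mm across, 16 mm thick; up, it is at x = +90, y = 0, z = 175 mm of the station, on a white bottle 64 mm across with blue label. An 11 mm thick red spout runs from it 10 mm below the top to x = +18 mm, then down to z = 117 mm. Behind the bottle stands a ply plate (x = 122 to 134 mm, top z = 108 mm). Moves with the head.
- pump (a joint): How far the pump head is pressed down, in m: 0 up, 0.014 all the way down. A spring lifts it; it takes 4 N to start and about 10 N to hold right down.
- tape_measure: Yellow and black pocket tape measure, 39 x 87 x 69 mm, standing upright, bystander; origin at the centre of its underside
- tape_roll: Roll of beige masking tape, 92 mm in diameter, 25 mm high, lying flat, bystander; origin at the centre of its underside
- cutters: Side cutters with yellow handles, 58 x 141 x 13 mm, lying flat, bystander; origin at the centre of the underside
Mind the look-alikes: they are no part of the job. Several things have the shape of the block; the one meant has the colours described above.

How it is judged:
By the outcome, as a careful person would: the job done as asked, in the order asked, and still so for the second after the job is handed in, with the robot touching nothing.
It also fails if it takes over 42 s, if anything falls off the work surface, if the arm or the gripper's body presses on something with over 40 N, if the wrist force passes 120 N, or if a joint passes its speed limit or range.

### The arm

A 6-joint arm with a two-finger parallel gripper is mounted at the origin on a cart in front of the work surface, level with it; the furniture and walls round the work are solid. World frame = base frame: x ahead of the robot, y to its left, z up, the work surface at z = 0. Lengths are in m, angles in rad, forces in N, time in s.
With the tool pointing down it reaches from about 0.325 to 0.775 m from the base axis. Payload 5.5 kg.
Tool frame: the origin (TCP) lies between the finger pads; the fingertips stand 8 mm ahead of it and the grasp point (between the pads) lies 11 mm behind it; z points along the fingers, y is the line along which they close (so a half turn about z gives the same grasp; the last joint's range is limited). The gripper opens to 88 mm and grips with 3 to 60 N. Pads are 20 mm wide; open, the fingers measure 115 mm over their backs; the gripper's body (75 mm by 178 mm) begins 61 mm behind the grasp point.
Start: joints at [-1.334, 0.091, 1.231, -0, 1.82, -0.057], TCP at [0.174, -0.574, 0.199] pointing down, gripper open.
Joint ranges: [-2.87, 2.87], [-0.86, 2.18], [0.17, 2.46], [-1.51, 4.65], [0.06, 2.69], [-2.65, 2.65]. Speed limits (rad/s): [2.57, 2.57, 3.01, 3.14, 3.14, 3.14].

### API

Orientations are given as [roll, pitch, yaw] about the fixed x, y, z axes, in that order (R = Rz(yaw) Ry(pitch) Rx(roll)).
In Python, from cell import r, cams, job, recognise gives the robot as it stands.
- The arm moves only by the tool jog_arm, never from a script. Its argument "steps" is one flat list of numbers, 5 for each row, row after row: the opening, from 0 (shut) to 1 (fully open), then the shift along the tool's x, y, z scaled (see below), then the turn about the tool's z scaled (see below). A call has 1 to 10 rows; each row shifts and turns the commanded pose from where the row before left it, along the tool's axes as they then stand; what a row does not reach is not made up. The controller multiplies each number of a shift by 300 mm and each number of a turn by 360 degrees. A row lasts 1/10 s, in which the tool goes at most 50 mm and 8.59 degrees, less where a joint would pass 70% of its speed; a pose out of reach is approached as far as the arm can. A call with a number of a shift or a turn outside -1 to 1 is refused whole. A call with a gripper value outside its range is refused whole. The fingers move at their own pace and stop on an object; "grip_force" is the grip in N (left out, the last holds). Time passes only in rows, so rows that do not move let the fingers close. It gives the time, the measured TCP pose, the force, the opening and the grip force at its end, in the units of the state.
- r.state(): the state, without advancing time (a new reading comes with each control period).
- cams.camera(name): name is "scene" or "top" or "wrist"; returns a dict with "pixels" (420x560x3 uint8, blue, green, red), "range_z" (420x560 float32, m along the optical axis (not along the pixel's ray), 0 where there is no reading), "K" (3x3 intrinsics, pixels), "T" (4x4, takes a point from camera to world coordinates). Camera axes: x right, y down, z forward; pixel columns grow to the right and rows downward; lengths in m; the calibration is good to about 2 mm. A picture is of the moment at which its call begins.
- job.finish_job(): hands the job in; it is judged then, once.
Trained networks look in the newest picture that a camera, given by its name, has taken for a name from the list of things; names that differ only in an ending like _2 or _b are one class to them, and where a whole thing is asked for, a point or a joint stands for the part that bears it (a point fixed in the world has none). Each returns a list of dicts, best first, with "p" (0 to 1); they miss things now and then, are a little off and sometimes report something else, mostly with a low value. They report only what shows in the picture. A call takes as long as a camera call. They do not tell look-alikes from the thing itself.
- recognise(camera, thing): "uv" ([column, row] in pixels, amid what is visible of it).
The state is a dict: "clock": time; "q": joint angles; "qvel": joint speeds; "effort": joint torques, N m; "tool_pos": TCP position; "ee_rot": TCP orientation; "wrist_force": force on the tool from outside, world axes, zero at the start; "torque": the same for the moment, N m; "finger_gap": finger opening in m; "grasp_force": force on a finger pad.
Only numpy, scipy, OpenCV 4.12 (cv2) and the standard library are available. Lean on these libraries where they do the work, as an engineer would, in place of code of your own. Each camera call takes 0.05 s, during which the arm holds its last target. There are 200 camera calls.

## Working session

There is one attempt and no reset: what is moved stays moved. The work goes in short steps, Python scripts to look and compute and a tool call to move; the robot and the scene stay as the last step left them, time stands still between calls to the robot, and variables do not carry over. Pictures are saved under pics/ and viewed, at most 10 in all, crops included, and the job is handed in when it is done.

Besides the shell and the picture viewer there is one more tool, called after "Request:" as name(argument=value, ...) on one line, values as JSON. jog_arm: Moves the arm, as the interface text tells. Its arguments: {"type":"object","properties":{"steps":{"type":"array"},"grip_force":{"type":"number"}},"required":["steps"]}

```bash
mkdir -p pics; ls; python3 - <<'E'
from cell import r,cams,job,recognise
import cv2,numpy as np
for n in("scene","top"):
    c=cams.camera(n); cv2.imwrite(f"pics/{n}0.png",c["pixels"]); np.savez(f"{n}0.npz",**{k:np.array(c[k]) for k in c if k in("pixels","range_z","K","T")})
    for t in("station","block","pump_top","tape_measure","tape_roll","cutters"):
        print(n,t,[(np.round(d["uv"]).tolist(),round(d["p"],2)) for d in recognise(n,t)][:3])
print(r.state())
E
```

```text
pics
scene station [([258.0, 242.0], 0.81), ([247.0, 201.0], 0.69)]
scene block [([298.0, 256.0], 0.63), ([260.0, 297.0], 0.56), ([254.0, 244.0], 0.3)]
scene pump_top [([250.0, 200.0], 0.75)]
scene tape_measure [([320.0, 218.0], 0.54)]
scene tape_roll [([348.0, 201.0], 0.76)]
scene cutters [([228.0, 350.0], 0.96), ([256.0, 242.0], 0.5)]
top station [([275.0, 204.0], 0.67)]
top block [([273.0, 235.0], 0.84), ([223.0, 227.0], 0.79)]
top pump_top [([274.0, 174.0], 0.7)]
top tape_measure [([338.0, 226.0], 0.85)]
top tape_roll [([391.0, 239.0], 0.8), ([271.0, 233.0], 0.42)]
top cutters [([178.0, 238.0], 0.76)]
{'clock': 0.7, 'q': array([-1.33373591e+00,  9.10772388e-02,  1.23069532e+00, -1.51802343e-05,
        1.81981006e+00, -5.66874001e-02]), 'qvel': array([ 0.00059323, -0.00069921, -0.00050206, -0.0011089 ,  0.00015551,
        0.00026526]), 'effort': array([-1.33347457e-04, -4.46049213e+01, -4.06409097e+01,  6.98891189e-02,
        1.92650518e-02,  3.91331639e-06]), 'tool_pos': array([ 0.17372755, -0.57430892,  0.19944749]), 'ee_rot': array([3.14158347e+00, 1.52567096e-05, 2.93744079e-01]), 'wrist_force': array([ 0.03774101,  0.19415366, -0.55326215]), 'torque': array([-0.01891861,  0.01799635, -0.00795708]), 'grasp_force': 0.0, 'finger_gap': 0.08794384372278907}
```

```bash
python3 - <<'E'
import cv2
a=cv2.imread("pics/top0.png")[120:320,130:430]
cv2.imwrite("pics/top0c.png",cv2.resize(a,None,fx=2.6,fy=2.6,interpolation=cv2.INTER_CUBIC))
E
```

```text
(no output)
```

View pics/scene0.png

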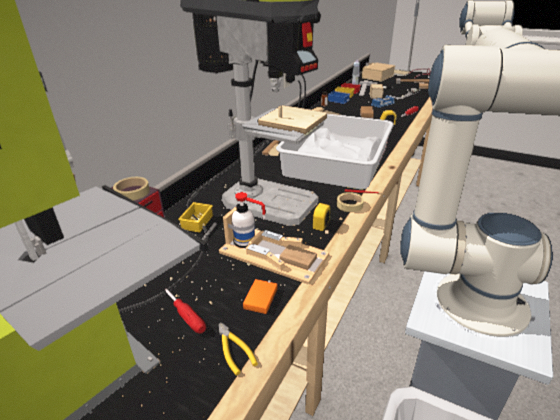

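View pics/top0c.png

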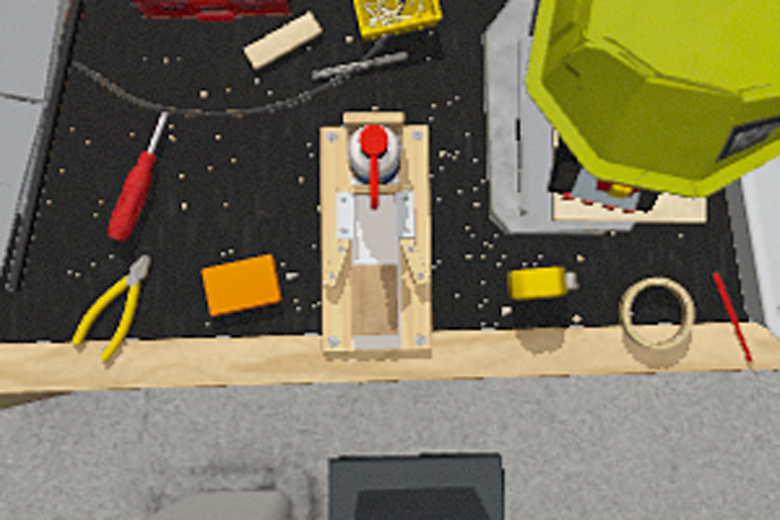

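The top view shows the station upright at about (275,204), with the red pump head at (274,174), the brown block at (274,235), and the orange look-alike at (222,229). Next I'll work out world positions.

```bash
cat > h.py <<'E'
import numpy as np
def px2z(c,uv,z):
    K,T=c["K"],c["T"]; d=T[:3,:3]@np.linalg.solve(K,[uv[0],uv[1],1.]); o=T[:3,3]
    return o+d*(z-o[2])/d[2]
def cloud(c):
    K,T,Z=c["K"],c["T"],c["range_z"]; v,u=np.mgrid[:Z.shape[0],:Z.shape[1]]
    P=np.stack([(u-K[0,2])/K[0,0]*Z,(v-K[1,2])/K[1,1]*Z,Z],-1)
    return P@T[:3,:3].T+T[:3,3]
E
python3 - <<'E'
from h import *
c=dict(np.load("top0.npz"))
f=lambda x,y:(130+x/2.6,120+y/2.6)
for p in [(320,126),(429,126),(432,355),(322,355)]: print("corner",px2z(c,f(*p),.012).round(4))
print("pump",px2z(c,f(374,139),.175).round(4))
for p in [(355,264),(396,264),(396,335),(355,335)]: print("block",px2z(c,f(*p),.031).round(4))
P=cloud(c); 
for uv in [(274,173),(274,235),(338,229),(382,240),(222,229)]: print(uv,P[uv[1],uv[0]].round(4))
for p in [(508,268),(575,268),(542,350),(512,298),(575,298)]: print("tape",px2z(c,f(*p),.069).round(4))
print("cutters",px2z(c,f(140,262),.0).round(3), px2z(c,f(656,315),0.02).round(3))
E
```

```text
corner [0.7008 0.1302 0.012 ]
corner [ 0.6971 -0.0123  0.012 ]
corner [ 0.3999 -0.0066  0.012 ]
corner [0.4041 0.134  0.012 ]
pump [0.6528 0.0596 0.175 ]
block [0.5181 0.0885 0.031 ]
block [0.5166 0.0364 0.031 ]
block [0.427 0.039 0.031]
block [0.4285 0.0907 0.031 ]
(274, 173) [0.6543 0.0591 0.1743]
(274, 235) [0.4731 0.0651 0.0283]
(338, 229) [ 0.4857 -0.1417  0.0661]
(382, 240) [ 0.4462 -0.2995  0.0006]
(222, 229) [0.4982 0.2375 0.0178]
tape [ 0.5058 -0.1014  0.069 ]
tape [ 0.5034 -0.1845  0.069 ]
tape [ 0.404  -0.1392  0.069 ]
tape [ 0.4686 -0.1048  0.069 ]
tape [ 0.4664 -0.1827  0.069 ]
cutters [0.53  0.368 0.   ] [ 0.442 -0.295  0.02 ]
```

```bash
python3 - <<'E'
from h import *
for n in("top0","scene0"):
    P=cloud(dict(np.load(n+".npz"))).reshape(-1,3)
    for y in np.arange(-.75,.15,.1):
        m=(abs(P[:,1]-y)<.05)&(P[:,2]>.09)&(P[:,0]>.1)&(P[:,0]<1.)
        q=P[m]
        if len(q): i=np.argsort(q[:,0])[len(q)//100]; print(n,round(y,2),len(q),"nearest x",q[i].round(3),"zmin/max",q[:,2].min().round(2),q[:,2].max().round(2))
E
```

```text
top0 -0.75 549 nearest x [ 0.436 -0.729  0.114] zmin/max 0.09 0.13
top0 -0.65 854 nearest x [ 0.182 -0.619  0.269] zmin/max 0.09 0.35
top0 -0.55 1676 nearest x [ 0.145 -0.548  0.429] zmin/max 0.09 0.47
top0 -0.45 1538 nearest x [ 0.1   -0.459  0.517] zmin/max 0.09 0.58
top0 -0.35 3357 nearest x [ 0.111 -0.39   0.567] zmin/max 0.11 0.6
top0 -0.25 6150 nearest x [ 0.116 -0.248  0.571] zmin/max 0.31 0.74
top0 -0.15 13985 nearest x [ 0.114 -0.171  0.561] zmin/max 0.09 0.74
top0 -0.05 6609 nearest x [ 0.109 -0.084  0.532] zmin/max 0.09 0.74
top0 0.05 4876 nearest x [0.115 0.052 0.547] zmin/max 0.09 1.33
scene0 -0.75 39 nearest x [ 0.437 -0.704  0.117] zmin/max 0.09 0.12
scene0 -0.65 39 nearest x [ 0.425 -0.601  0.12 ] zmin/max 0.11 0.12
scene0 -0.55 1336 nearest x [ 0.105 -0.569  0.587] zmin/max 0.11 0.62
scene0 -0.45 379 nearest x [ 0.102 -0.411  0.568] zmin/max 0.09 0.57
scene0 -0.35 1106 nearest x [ 0.116 -0.393  0.57 ] zmin/max 0.09 0.58
scene0 -0.25 1024 nearest x [ 0.103 -0.202  0.575] zmin/max 0.09 0.61
scene0 -0.15 8991 nearest x [ 0.121 -0.187  0.562] zmin/max 0.09 0.65
scene0 -0.05 3464 nearest x [ 0.21  -0.001  0.583] zmin/max 0.09 0.65
scene0 0.05 12090 nearest x [0.102 0.074 0.201] zmin/max 0.09 0.59
```

```bash
python3 - <<'E'
from h import *
for n in("top0","scene0"):
    P=cloud(dict(np.load(n+".npz"))).reshape(-1,3)
    for y in np.arange(-.45,.1,.05):
        m=(abs(P[:,1]-y)<.025)&(P[:,2]>.2)&(P[:,0]>.3)&(P[:,0]<1.1)
        q=P[m]
        if len(q)>5: print(n,round(y,2),len(q),np.percentile(q[:,0],[1,10,50]).round(2),"z",np.percentile(q[:,2],[1,50,99]).round(2))
E
```

```text
top0 -0.45 492 [1.02 1.02 1.02] z [0.28 0.39 0.44]
top0 -0.4 54 [1.02 1.02 1.02] z [0.4  0.43 0.44]
top0 -0.35 167 [0.77 0.77 0.78] z [0.57 0.59 0.6 ]
top0 -0.3 431 [0.58 0.58 0.77] z [0.57 0.6  0.68]
top0 -0.25 1603 [0.54 0.56 0.78] z [0.32 0.71 0.74]
top0 -0.2 5464 [0.54 0.57 0.69] z [0.25 0.73 0.74]
top0 -0.15 7447 [0.53 0.55 0.69] z [0.23 0.73 0.74]
top0 -0.1 7579 [0.54 0.56 0.67] z [0.23 0.7  0.74]
top0 -0.05 2355 [0.57 0.6  0.66] z [0.21 0.65 0.73]
top0 -0.0 974 [1.02 1.02 1.02] z [0.2  0.35 0.45]
top0 0.05 1855 [0.45 0.45 1.02] z [0.21 0.44 1.33]
scene0 -0.45 275 [1.02 1.02 1.02] z [0.2  0.28 0.36]
scene0 -0.4 341 [1.02 1.02 1.02] z [0.2  0.29 0.37]
scene0 -0.35 382 [1.02 1.02 1.02] z [0.2  0.3  0.38]
scene0 -0.3 555 [0.58 0.68 1.02] z [0.2  0.32 0.59]
scene0 -0.25 1436 [0.54 0.59 1.02] z [0.21 0.37 0.59]
scene0 -0.2 2219 [0.54 0.62 1.02] z [0.21 0.4  0.62]
scene0 -0.15 6667 [0.54 0.58 0.82] z [0.21 0.49 0.63]
scene0 -0.1 6635 [0.54 0.56 0.67] z [0.22 0.53 0.64]
scene0 -0.05 2866 [0.57 0.6  1.02] z [0.21 0.56 0.65]
scene0 -0.0 2051 [1.02 1.02 1.02] z [0.2  0.46 0.64]
scene0 0.05 2290 [1.02 1.02 1.02] z [0.21 0.46 0.64]
```

Request:
jog_arm(steps=[0.2,0.11,-0.07,0,0,0.2,0.115,-0.072,0,0,0.2,0.115,-0.072,0,0,0.2,0.115,-0.072,0,0,0.2,0.115,-0.072,0,0,0.2,0.115,-0.072,0,0,0.2,0.115,-0.072,0,0,0.2,0,0,0,0.0165,0.2,0,0,0,0.0165,0.2,0,0,0,0.0165])

```text
clock: 1.7
tool_pos: [0.3602, -0.3602, 0.1996]
ee_rot: [3.141, -0.0, -0.02]
wrist_force: [0.1, -0.2, -0.8]
finger_gap: 0.0176
grasp_force: 0.0
```

Request:
jog_arm(steps=[0.2,0.007,-0.141,0,0,0.2,0.007,-0.141,0,0,0.2,0.007,-0.141,0,0,0.2,0.007,-0.141,0,0,0.2,0.007,-0.141,0,0,0.2,0.007,-0.141,0,0,0.2,0.007,-0.141,0,0,0.2,0.007,-0.141,0,0,0.2,0.007,-0.141,0,0,0.2,0.007,-0.141,0,0])

```text
clock: 2.7
tool_pos: [0.3879, 0.0636, 0.1998]
ee_rot: [-3.142, -0.001, -0.017]
wrist_force: [0.4, 0.1, -0.1]
finger_gap: 0.0177
grasp_force: 0.0
```

```bash
python3 - <<'E'
from cell import r,cams
from h import *
import cv2
c=cams.camera("wrist"); cv2.imwrite("pics/w1.png",c["pixels"]); np.savez("w1.npz",**{k:np.array(c[k]) for k in("pixels","range_z","K","T")})
print(r.state()["tool_pos"],c["T"].round(3))
E
```

```text
[0.38770914 0.06917189 0.19959563] [[-0.016 -0.959 -0.283  0.466]
 [-1.     0.016  0.004  0.062]
 [ 0.001  0.283 -0.959  0.386]
 [ 0.     0.     0.     1.   ]]
```

View pics/w1.png

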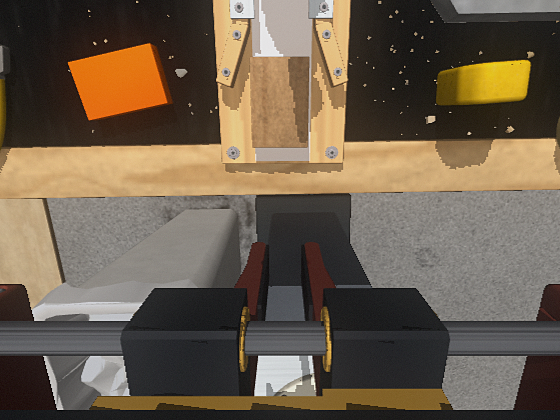

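The wrist view shows the block between columns 252 and 310 and rows 56 and 148, sitting straight in the lead-in. The base's rear edge is at row 162, columns 221 to 344.

```bash
python3 - <<'E'
from h import *
c=dict(np.load("w1.npz"))
for p in [(221,162),(344,162)]: print("base",px2z(c,p,.012).round(4))
for p in [(251,56),(310,56),(308,148),(253,148)]: print("block",px2z(c,p,.031).round(4))
for p in [(208.5,0),(352,0)]: pass
P=cloud(c); print(P[100,280],P[155,280],P[100,240])
E
```

```text
base [0.4125 0.1357 0.012 ]
base [ 0.4102 -0.0059  0.012 ]
block [0.5207 0.0944 0.031 ]
block [0.5198 0.0354 0.031 ]
block [0.4288 0.037  0.031 ]
block [0.4297 0.0963 0.031 ]
[0.47845176 0.06621312 0.03096681] [0.41945681 0.06764675 0.01242234] [0.47979597 0.11002145 0.01289964]
```

Request:
jog_arm(steps=[0.2,0.047,0.01,0,0,0.2,0,0,0.145,0,0.2,0,0,0.145,0,0.2,0,0,0.145,0,0.2,0,0,0.1,0,0.2,0,0,0.046,0,0.2,0,0,0,0,0.2,0,0,0,0])

```text
clock: 3.55
tool_pos: [0.4031, 0.0586, 0.0268]
ee_rot: [-3.141, -0.002, -0.017]
wrist_force: [0.2, 0.3, 1.3]
finger_gap: 0.0175
grasp_force: 0.0
```

Request:
jog_arm(steps=[0.2,0.02,0,0,0,0.2,0,0,0,0,0.2,0,0,0,0])

```text
clock: 3.85
tool_pos: [0.409, 0.0586, 0.0263]
ee_rot: [-3.141, -0.002, -0.017]
wrist_force: [-0.0, 0.5, -0.2]
finger_gap: 0.0175
grasp_force: 0.0
```

Request:
jog_arm(steps=[0.2,0,-0.02,0,0,0.2,0.03,0,0,0,0.2,0.03,0,0,0,0.2,0.03,0,0,0,0.2,0.03,0,0,0,0.2,0.03,0,0,0,0.2,0.03,0,0,0,0.2,0.03,0,0,0,0.2,0.03,0,0,0,0.2,0,0,0,0])

```text
clock: 4.85
tool_pos: [0.4812, 0.0632, 0.0251]
ee_rot: [3.142, -0.0, -0.017]
wrist_force: [0.4, 0.4, -0.5]
finger_gap: 0.0171
grasp_force: 0.0
```

Request:
jog_arm(steps=[0.2,0.02,0,0,0,0.2,0.02,0,0,0,0.2,0.02,0,0,0,0.2,0,0,0,0])

```text
clock: 5.25
tool_pos: [0.4989, 0.063, 0.0252]
ee_rot: [3.142, -0.0, -0.017]
wrist_force: [-0.1, -0.3, 0.3]
finger_gap: 0.0176
grasp_force: 0.0
```

```bash
python3 - <<'E'
from cell import r,cams
from h import *
import cv2
c=cams.camera("top"); np.savez("t2.npz",**{k:np.array(c[k]) for k in("pixels","range_z","K","T")})
a=cv2.resize(c["pixels"][150:270,200:350],None,fx=3,fy=3,interpolation=cv2.INTER_CUBIC)
c=cams.camera("wrist"); np.savez("w2.npz",**{k:np.array(c[k]) for k in("pixels","range_z","K","T")})
b=c["pixels"][:360,100:450]
cv2.imwrite("pics/2.png",np.hstack([a[:360],b]))
print(r.state()["tool_pos"],r.state()["wrist_force"])
E
```

```text
[0.4982867  0.06304343 0.02509285] [-0.42587504  0.19503695 -0.1779345 ]
```

View pics/2.png

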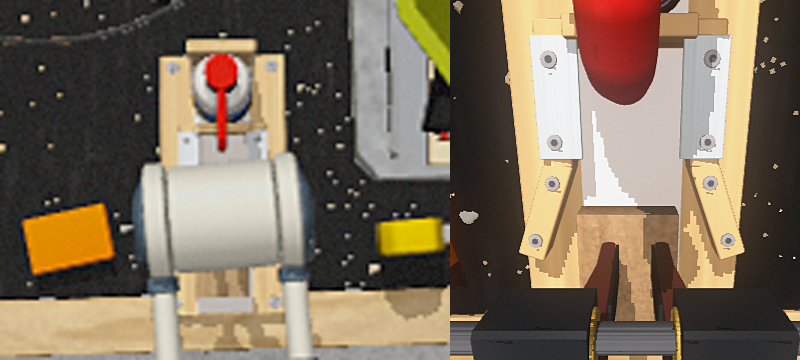

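```bash
python3 - <<'E'
from h import *
c=dict(np.load("w2.npz")); P=cloud(c)
print("front",[px2z(c,(u,205),.031).round(4) for u in(228,330)])
for v in range(190,340,10): print(v,*[P[v,u].round(3) for u in(240,262,285,312)])
print("strips",px2z(c,(182,157),.0365).round(4),px2z(c,(370,157),.0365).round(4),"stop",[ (v,P[v,230].round(3)) for v in range(0,50,6)])
E
```

```text
front [array([0.5258, 0.0945, 0.031 ]), array([0.5249, 0.0357, 0.031 ])]
190 [0.53  0.09  0.013] [0.53  0.076 0.013] [0.53  0.062 0.013] [0.53  0.045 0.014]
200 [0.524 0.09  0.013] [0.524 0.076 0.013] [0.523 0.062 0.013] [0.523 0.045 0.013]
210 [0.52  0.089 0.024] [0.52  0.076 0.023] [0.52  0.062 0.024] [0.52  0.045 0.023]
220 [0.517 0.088 0.033] [0.517 0.075 0.032] [0.517 0.062 0.032] [0.516 0.046 0.032]
230 [0.511 0.088 0.033] [0.511 0.075 0.032] [0.51  0.062 0.031] [0.51  0.046 0.032]
240 [0.504 0.089 0.031] [0.504 0.076 0.031] [0.504 0.062 0.032] [0.503 0.046 0.031]
250 [0.498 0.089 0.033] [0.51  0.074 0.06 ] [0.497 0.062 0.031] [0.51  0.048 0.061]
260 [0.491 0.089 0.032] [0.51  0.073 0.072] [0.491 0.062 0.032] [0.51  0.049 0.071]
270 [0.485 0.09  0.032] [0.508 0.072 0.078] [0.484 0.062 0.031] [0.51  0.05  0.082]
280 [0.51  0.081 0.09 ] [0.508 0.072 0.088] [0.478 0.062 0.032] [0.51  0.051 0.091]
290 [0.532 0.074 0.136] [0.509 0.071 0.096] [0.471 0.063 0.032] [0.509 0.051 0.098]
300 [0.531 0.073 0.139] [0.506 0.071 0.099] [0.464 0.063 0.032] [0.51  0.052 0.105]
310 [0.532 0.072 0.144] [0.503 0.071 0.101] [0.456 0.063 0.031] [0.506 0.052 0.106]
320 [0.53  0.072 0.145] [0.499 0.071 0.101] [0.448 0.063 0.031] [0.501 0.052 0.105]
330 [0.53  0.072 0.149] [0.526 0.067 0.144] [0.527 0.062 0.145] [0.526 0.055 0.144]
strips [0.5545 0.1163 0.0365] [0.5528 0.0157 0.0365] stop [(0, array([0.577, 0.061, 0.211])), (6, array([0.577, 0.061, 0.211])), (12, array([0.577, 0.061, 0.211])), (18, array([0.577, 0.061, 0.211])), (24, array([0.577, 0.061, 0.211])), (30, array([0.577, 0.061, 0.211])), (36, array([0.577, 0.061, 0.211])), (42, array([0.577, 0.061, 0.211])), (48, array([0.577, 0.061, 0.211]))]
```

```bash
python3 - <<'E'
from h import *
from cell import r
for n in("w1","w2"):
    c=dict(np.load(n+".npz")); P=cloud(c); print(n,"cam",c["T"][:3,3].round(4),c["T"][:3,2].round(3))
    for u in(262,310):print(*[(v,P[v,u].round(3).tolist(),c["range_z"][v,u].round(4)) for v in range(238,262,3)])
s=r.state();print(s["tool_pos"],s["q"],s["clock"])
E
```

```text
w1 cam [0.4657 0.0617 0.3859] [-0.283  0.004 -0.959]
(238, [0.005, 0.156, -0.779], np.float32(1.2481)) (241, [-0.005, 0.156, -0.776], np.float32(1.2475)) (244, [0.399, 0.075, 0.226], np.float32(0.1725)) (247, [0.4, 0.074, 0.232], np.float32(0.1666)) (250, [0.4, 0.074, 0.235], np.float32(0.1635)) (253, [0.399, 0.074, 0.237], np.float32(0.1618)) (256, [0.4, 0.074, 0.243], np.float32(0.156)) (259, [0.399, 0.073, 0.245], np.float32(0.154))
(238, [0.11, -0.008, -0.51], np.float32(0.9592)) (241, [0.109, -0.006, -0.488], np.float32(0.9384)) (244, [0.399, 0.049, 0.228], np.float32(0.1705)) (247, [0.399, 0.05, 0.23], np.float32(0.1679)) (250, [0.399, 0.05, 0.234], np.float32(0.1641)) (253, [0.399, 0.05, 0.237], np.float32(0.1618)) (256, [0.399, 0.05, 0.241], np.float32(0.1584)) (259, [0.399, 0.051, 0.245], np.float32(0.1534))
w2 cam [0.5766 0.0611 0.211 ] [-0.284  0.004 -0.959]
(238, [0.505, 0.076, 0.032], np.float32(0.192)) (241, [0.503, 0.076, 0.031], np.float32(0.1934)) (244, [0.51, 0.074, 0.052], np.float32(0.1709)) (247, [0.51, 0.074, 0.057], np.float32(0.1668)) (250, [0.51, 0.074, 0.06], np.float32(0.1634)) (253, [0.51, 0.073, 0.063], np.float32(0.1604)) (256, [0.51, 0.073, 0.066], np.float32(0.1576)) (259, [0.51, 0.073, 0.07], np.float32(0.1544))
(238, [0.505, 0.047, 0.032], np.float32(0.1923)) (241, [0.503, 0.047, 0.032], np.float32(0.193)) (244, [0.51, 0.049, 0.053], np.float32(0.1707)) (247, [0.51, 0.049, 0.056], np.float32(0.1674)) (250, [0.51, 0.049, 0.06], np.float32(0.1638)) (253, [0.509, 0.05, 0.063], np.float32(0.161)) (256, [0.509, 0.05, 0.066], np.float32(0.1579)) (259, [0.51, 0.05, 0.071], np.float32(0.1535))
[0.4982867  0.06304343 0.02509285] [ 5.80761487e-02 -1.36880467e-01  1.76489081e+00  3.98951881e-05
  1.51384188e+00  1.64606966e+00] 5.35
```

The wrist view and its depth show the block hasn't moved: its front edge is still at x≈0.52. The visible fingertips sit about 26 mm above the reported TCP, not 8 mm below it, so they passed over the block. I'll back off, go 35 mm lower and push again, watching the force.

Request:
jog_arm(steps=[0.2,-0.1,0,0,0,0.2,-0.11,0,0,0,0.2,-0.11,0,0,0,0.2,0,0,0,0,0.2,0,0,0,0,0.2,0,0,0.04,0,0.2,0,0,0.04,0,0.2,0,0,0,0])

```text
clock: 6.15
tool_pos: [0.401, 0.0645, -0.0018]
ee_rot: [3.141, 0.005, -0.017]
wrist_force: [0.6, 0.1, -0.7]
finger_gap: 0.0177
grasp_force: 0.0
```

```bash
python3 - <<'E'
from cell import r,cams
from h import *
import cv2
c=cams.camera("wrist"); np.savez("w3.npz",**{k:np.array(c[k]) for k in("pixels","range_z","K","T")})
cv2.imwrite("pics/3.png",c["pixels"][:400,100:500])
P=cloud(c)
for u in(255,262,310,318):print(u,*[(v,P[v,u].round(3).tolist()) for v in range(232,256,4)])
s=r.state();print(s["tool_pos"],s["wrist_force"])
m=(P[:,:,2]<.12)&(P[:,:,2]>.04); print("low hand pts min z by row",[(v,P[v,:,2][m[v]].min().round(3)) for v in range(240,420,20) if m[v].any()])
E
```

```text
255 (232, [0.415, 0.08, 0.013]) (236, [0.412, 0.08, 0.012]) (240, [0.405, 0.082, 0.001]) (244, [0.413, 0.079, 0.024]) (248, [0.413, 0.079, 0.031]) (252, [0.413, 0.078, 0.036])
262 (232, [0.415, 0.076, 0.013]) (236, [0.413, 0.076, 0.013]) (240, [0.405, 0.077, 0.002]) (244, [0.413, 0.076, 0.025]) (248, [0.413, 0.075, 0.032]) (252, [0.413, 0.075, 0.035])
310 (232, [0.414, 0.049, 0.013]) (236, [0.412, 0.049, 0.012]) (240, [0.404, 0.048, 0.0]) (244, [0.412, 0.05, 0.025]) (248, [0.413, 0.051, 0.031]) (252, [0.413, 0.051, 0.036])
318 (232, [0.415, 0.045, 0.013]) (236, [0.412, 0.045, 0.012]) (240, [0.405, 0.044, 0.001]) (244, [0.402, 0.044, 0.001]) (248, [0.413, 0.047, 0.031]) (252, [0.412, 0.047, 0.035])
[ 0.40141664  0.06452518 -0.00079709] [0.0360461  0.78091333 0.03252142]
low hand pts min z by row [(260, np.float64(0.04)), (280, np.float64(0.045)), (300, np.float64(0.048)), (320, np.float64(0.065)), (340, np.float64(0.118)), (360, np.float64(0.084)), (380, np.float64(0.095)), (400, np.float64(0.103))]
```

View pics/3.png

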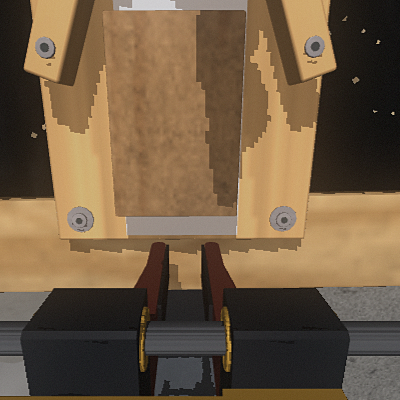

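Fingertips are now at z≈0.024, just behind the block. Its rear edge is at crop row 215, with its centre about 4 mm to the left. I'll lower 7 mm, shift 4 mm and push slowly.

Request:
jog_arm(steps=[0.2,0,-0.013,0.022,0,0.2,0.03,0,0,0,0.2,0.03,0,0,0,0.2,0.03,0,0,0,0.2,0.03,0,0,0,0.2,0.03,0,0,0,0.2,0,0,0,0])

```text
clock: 6.9
tool_pos: [0.4486, 0.0677, -0.0053]
ee_rot: [3.142, -0.001, -0.018]
wrist_force: [0.1, 0.3, 0.3]
finger_gap: 0.0178
grasp_force: 0.0
```

```bash
python3 - <<'E'
from cell import r,cams
from h import *
import cv2
c=cams.camera("wrist"); np.savez("w4.npz",**{k:np.array(c[k]) for k in("pixels","range_z","K","T")})
cv2.imwrite("pics/4.png",c["pixels"][:400,100:500])
P=cloud(c)
for u in(262,285,310):print(u,*[(v,P[v,u].round(3).tolist()) for v in range(228,256,4)])
s=r.state();print(s["tool_pos"],s["wrist_force"])
E
```

```text
262 (228, [0.473, 0.078, 0.031]) (232, [0.471, 0.078, 0.032]) (236, [0.469, 0.078, 0.032]) (240, [0.467, 0.078, 0.032]) (244, [0.464, 0.078, 0.031]) (248, [0.462, 0.078, 0.032]) (252, [0.46, 0.078, 0.032])
285 (228, [0.473, 0.066, 0.032]) (232, [0.471, 0.066, 0.032]) (236, [0.469, 0.066, 0.032]) (240, [0.466, 0.067, 0.032]) (244, [0.464, 0.067, 0.031]) (248, [0.462, 0.067, 0.031]) (252, [0.452, 0.067, 0.014])
310 (228, [0.473, 0.054, 0.033]) (232, [0.47, 0.054, 0.032]) (236, [0.468, 0.054, 0.032]) (240, [0.466, 0.054, 0.032]) (244, [0.464, 0.054, 0.032]) (248, [0.462, 0.054, 0.031]) (252, [0.46, 0.054, 0.032])
[ 0.4479807   0.06771362 -0.0054175 ] [-0.00987855 -0.50110145 -0.93674188]
```

View pics/4.png

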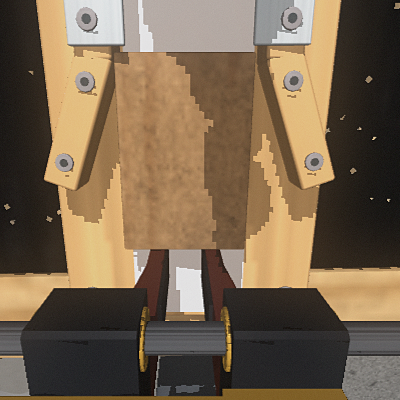

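The block is moving now: its front (crop row 52) is at the slot mouth and its rear (row 249) is against the fingers, square to the slot. I'll keep pushing.

Request:
jog_arm(steps=[0.2,0.02,0,0,0,0.2,0.02,0,0,0,0.2,0.02,0,0,0,0.2,0.02,0,0,0,0.2,0.02,0,0,0,0.2,0.02,0,0,0,0.2,0.02,0,0,0,0.2,0,0,0,0])

```text
clock: 7.75
tool_pos: [0.4902, 0.067, -0.0053]
ee_rot: [-3.142, -0.001, -0.017]
wrist_force: [0.2, -0.5, 0.0]
finger_gap: 0.0172
grasp_force: 0.0
```

Request:
jog_arm(steps=[0.2,0.015,0,0,0,0.2,0.015,0,0,0,0.2,0.01,0,0,0,0.2,0.01,0,0,0,0.2,0,0,0,0])

```text
clock: 8.25
tool_pos: [0.5048, 0.0668, -0.0054]
ee_rot: [-3.142, -0.0, -0.017]
wrist_force: [-0.2, -0.6, -0.4]
finger_gap: 0.0176
grasp_force: 0.0
```

Request:
jog_arm(steps=[0.2,0.007,0,0,0,0.2,0.007,0,0,0,0.2,0,0,0,0])

```text
clock: 8.55
tool_pos: [0.5088, 0.0667, -0.0054]
ee_rot: [3.142, -0.0, -0.017]
wrist_force: [-0.2, -0.5, -0.4]
finger_gap: 0.0174
grasp_force: 0.0
```

Request:
jog_arm(steps=[0.2,0.007,0,0,0,0.2,0,0,0,0])

```text
clock: 8.75
tool_pos: [0.5092, 0.0667, -0.0054]
ee_rot: [3.141, 0.004, -0.017]
wrist_force: [-7.1, -1.0, 5.3]
finger_gap: 0.0178
grasp_force: 3.6
```

```bash
python3 - <<'E'
from cell import r,cams
from h import *
import cv2
c=cams.camera("wrist"); np.savez("w5.npz",**{k:np.array(c[k]) for k in("pixels","range_z","K","T")})
cv2.imwrite("pics/5.png",cv2.resize(c["pixels"][:300,150:420],None,fx=2,fy=2))
P=cloud(c)
print(*[(v,P[v,285].round(3).tolist()) for v in range(228,262,3)])
s=r.state();print(s["tool_pos"],s["wrist_force"])
E
```

```text
(228, [0.588, 0.065, 0.18]) (231, [0.588, 0.065, 0.18]) (234, [0.588, 0.065, 0.18]) (237, [0.588, 0.065, 0.18]) (240, [0.527, 0.066, 0.032]) (243, [0.526, 0.066, 0.032]) (246, [0.524, 0.066, 0.031]) (249, [0.522, 0.066, 0.031]) (252, [0.512, 0.066, 0.013]) (255, [0.511, 0.066, 0.013]) (258, [0.509, 0.066, 0.014]) (261, [0.506, 0.066, 0.012])
[ 0.5091983   0.06669827 -0.00542077] [-7.05149971 -0.15190302  5.2041588 ]
```

View pics/5.png

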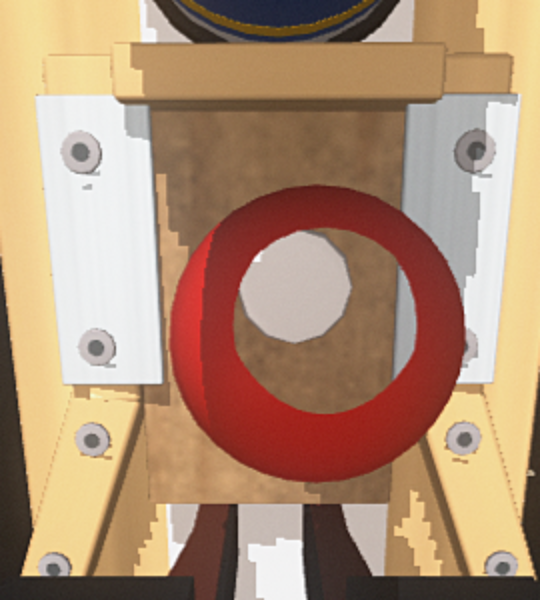

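The block fills the space under the strips right up to the stop, with no gap (crop row 103). The force has jumped to 7 N. I'll nudge once more to confirm.

Request:
jog_arm(steps=[0.2,0.007,0,0,0,0.2,0,0,0,0])

```text
clock: 9.0
tool_pos: [0.5091, 0.0667, -0.0054]
ee_rot: [3.141, 0.009, -0.017]
wrist_force: [-16.4, 0.7, 11.2]
finger_gap: 0.0172
grasp_force: 8.2
```

Request:
jog_arm(steps=[0.2,-0.04,0,0,0,0.2,-0.1,0,0,0,0.2,-0.1,0,0,0,0.2,0,0,-0.06,0,0,0,0,-0.14,0,0,0,0,-0.15,0,0,0,0,-0.15,0,0,0,0,-0.15,0,0,0,0,-0.15,0,0,0,0,-0.1,0])

```text
clock: 10.0
tool_pos: [0.4413, 0.0679, 0.2685]
ee_rot: [-3.141, -0.005, -0.017]
wrist_force: [0.3, -0.5, 0.3]
finger_gap: 0.0005
grasp_force: 0.0
```

```bash
python3 - <<'E'
from cell import r,cams
from h import *
import cv2
for n in("top0","scene0"):
    P=cloud(dict(np.load(n+".npz"))).reshape(-1,3)
    for z in np.arange(.2,.8,.1):
        m=(P[:,0]>.5)&(P[:,0]<.85)&(P[:,1]<.03)&(abs(P[:,2]-z-.05)<.05); q=P[m]
        if len(q)>5: print(n,round(z,2),len(q),"ymax",np.percentile(q[:,1],99).round(3),"x",np.percentile(q[q[:,1]>-.1][:,0],[1,99]).round(3) if (q[:,1]>-.1).sum()>3 else "")
c=cams.camera("wrist"); P=cloud(c); m=(P[:,:,2]>.165)&(P[:,:,2]<.19)&(P[:,:,0]>.5); 
px=c["pixels"].astype(int); red=(px[:,:,2]>120)&(px[:,:,1]<70)&(px[:,:,0]<80)&m
q=P[red]; print("red",len(q),q.min(0) if len(q) else "",q.max(0) if len(q) else "")
h=q[q[:,2]>.171]; print("top disc",len(h), (h.min(0)+h.max(0))/2 if len(h) else "", h[:,2].mean() if len(h) else "")
cv2.imwrite("pics/6.png",c["pixels"])
s=r.state();print(s["tool_pos"],s["wrist_force"],s["ee_rot"])
E
```

```text
top0 0.2 88 ymax -0.088 x [0.558 0.729]
top0 0.3 937 ymax -0.09 x [0.552 0.737]
top0 0.4 93 ymax -0.084 x [0.543 0.596]
top0 0.5 892 ymax -0.088 x [0.546 0.588]
top0 0.6 4436 ymax -0.05 x [0.542 0.784]
top0 0.7 15318 ymax -0.07 x [0.584 0.743]
scene0 0.2 1435 ymax -0.085 x [0.554 0.734]
scene0 0.3 2892 ymax -0.09 x [0.556 0.738]
scene0 0.4 1706 ymax -0.083 x [0.544 0.627]
scene0 0.5 3820 ymax -0.086 x [0.552 0.633]
scene0 0.6 2236 ymax -0.046 x [0.548 0.783]
red 388 [0.58078995 0.05810268 0.16500643] [0.60347729 0.0685329  0.17297458]
top disc 27 [0.59580147 0.06258673 0.17199671] 0.17145915016559665
[0.44217283 0.06800669 0.27283291] [-1.43791235  0.15074298  3.00207375] [-3.14058445 -0.01094896 -0.01723842]
```

View pics/6.png

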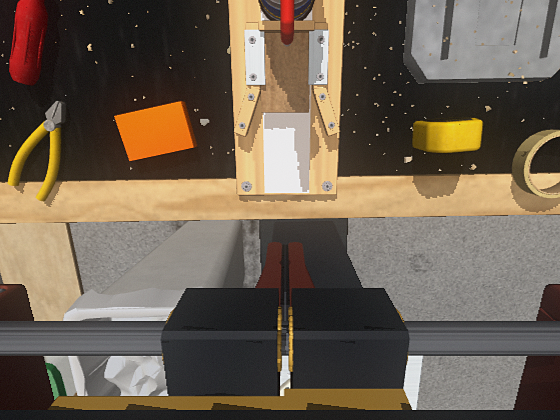

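The block stayed home (front edge at the stop, row ~30), and the drill press leaves enough room. Next I'll move above the pump.

Request:
jog_arm(steps=[0,0.14,0.002,0,0,0,0.14,0.002,0,0,0,0.14,0.002,0,0,0,0.14,0.002,0,0,0,0.15,0.003,0,0,0,0,0,0,0,0,0,0,0.1,0,0,0,0,0.1,0,0,0,0,0,0])

```text
clock: 10.95
tool_pos: [0.6514, 0.0609, 0.1988]
ee_rot: [3.141, 0.009, -0.017]
wrist_force: [-0.4, 0.3, -0.7]
finger_gap: 0.0007
grasp_force: 0.0
```

```bash
python3 - <<'E'
from cell import r,cams
from h import *
import cv2
a=cams.camera("top"); b=cams.camera("scene")
A=cv2.resize(a["pixels"][130:230,220:330],(440,400)); B=cv2.resize(b["pixels"][150:290,190:330],(400,400))
cv2.imwrite("pics/7.png",np.hstack([A[:,:390],B]))
c=cams.camera("wrist"); P=cloud(c)
for u in(279,285,291): print(u,*[(v,P[v,u].round(3).tolist()) for v in range(236,256,4)])
s=r.state();print(s["tool_pos"],s["wrist_force"],s["ee_rot"])
E
```

```text
279 (236, [0.647, 0.064, 0.175]) (240, [0.644, 0.064, 0.175]) (244, [0.664, 0.063, 0.232]) (248, [0.665, 0.063, 0.238]) (252, [0.664, 0.063, 0.242])
285 (236, [0.647, 0.06, 0.177]) (240, [0.644, 0.06, 0.175]) (244, [0.641, 0.06, 0.175]) (248, [0.663, 0.06, 0.234]) (252, [0.663, 0.06, 0.239])
291 (236, [0.647, 0.056, 0.177]) (240, [0.731, 0.059, 0.391]) (244, [0.731, 0.059, 0.391]) (248, [0.664, 0.057, 0.237]) (252, [0.664, 0.057, 0.242])
[0.65362286 0.06098166 0.20670111] [ 0.18930473 -0.47829654  0.58717951] [-3.14148850e+00 -2.32980576e-03 -1.71771292e-02]
```

View pics/7.png

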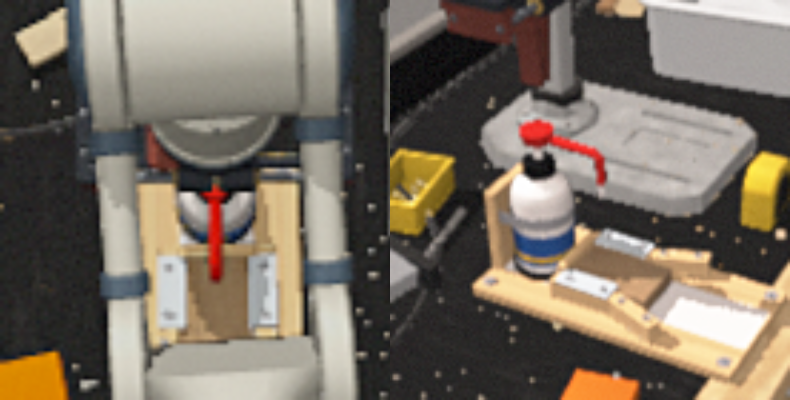

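The scene view shows the block home and the fingertips (crop 535,80) about 57 mm directly above the pump head (537,130). I'll descend to just above it.

Request:
jog_arm(steps=[0,0,0,0.1,0,0,0,0,0.06,0,0,0,0,0,0,0,0,0,0,0])

```text
clock: 11.5
tool_pos: [0.6542, 0.061, 0.1591]
ee_rot: [-3.141, -0.003, -0.017]
wrist_force: [0.0, 0.2, -0.1]
finger_gap: 0.0005
grasp_force: 0.0
```

Request:
jog_arm(steps=[0,0,0,0.017,0,0,0,0,0.017,0,0,0,0,0.01,0,0,0,0,0,0])

```text
clock: 11.9
tool_pos: [0.6548, 0.061, 0.1453]
ee_rot: [-3.141, -0.004, -0.017]
wrist_force: [0.8, 0.4, 7.0]
finger_gap: 0.0007
grasp_force: 3.4
```

Request:
jog_arm(steps=[0,0,0,0.01,0,0,0,0,0.01,0,0,0,0,0,0])

```text
clock: 12.2
tool_pos: [0.6549, 0.061, 0.1401]
ee_rot: [-3.141, -0.005, -0.017]
wrist_force: [-0.3, -0.8, 9.2]
finger_gap: 0.0003
grasp_force: 4.6
```

Request:
jog_arm(steps=[0,0,0,0.01,0,0,0,0,0.007,0,0,0,0,0,0])

```text
clock: 12.5
tool_pos: [0.655, 0.061, 0.1381]
ee_rot: [-3.141, -0.008, -0.017]
wrist_force: [-3.4, -0.4, 17.6]
finger_gap: 0.0006
grasp_force: 8.3
```

Request:
jog_arm(steps=[0,0,0,0.006,0,0,0,0,0,0,0,0,0,0,0])

```text
clock: 12.8
tool_pos: [0.6551, 0.061, 0.138]
ee_rot: [-3.141, -0.009, -0.017]
wrist_force: [-5.9, 0.6, 21.3]
finger_gap: 0.0006
grasp_force: 11.0
```

The head is on its hard stop: z no longer changes and the force is climbing. I'll release it slowly and retreat upward.

Request:
jog_arm(steps=[0,0,0,-0.02,0,0,0,0,-0.03,0,0,0,0,-0.06,0,0,0,0,-0.12,0,0,0,0,-0.12,0,0,0,0,-0.1,0,0,0,0,0,0,0,0,0,0,0])

```text
clock: 13.6
tool_pos: [0.654, 0.061, 0.2659]
ee_rot: [-3.141, -0.001, -0.017]
wrist_force: [0.3, 0.3, -1.0]
finger_gap: 0.0009
grasp_force: 0.0
```

```bash
python3 - <<'E'
from cell import r,cams
from h import *
import cv2
b=cams.camera("scene"); c=cams.camera("wrist"); P=cloud(c)
px=c["pixels"].astype(int); red=(px[:,:,2]>120)&(px[:,:,1]<70)&(px[:,:,0]<80)&(P[:,:,2]<.19)&(P[:,:,2]>.15)
print("pump top z",np.percentile(P[red][:,2],[50,90,98]).round(4),red.sum())
B=cv2.resize(b["pixels"][150:290,190:330],(400,400)); cv2.imwrite("pics/8.png",np.hstack([B,c["pixels"][:400,100:500]]))
s=r.state();print(s["clock"],s["tool_pos"],s["wrist_force"],s["qvel"].round(3))
E
```

```text
pump top z [0.1702 0.1743 0.1758] 149
13.7 [0.65330489 0.06091075 0.26329579] [ 0.38458128  0.02613143 -0.21556246] [ 0.001  0.005  0.014 -0.001  0.003 -0.001]
```

View pics/8.png

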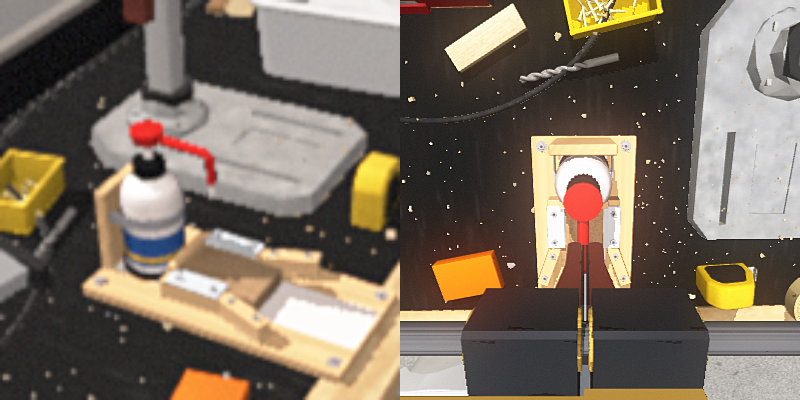

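The pump head has sprung back up (top at z≈0.175), the block is still home in the slot, and the arm is clear of everything.

```bash
python3 -c "
from cell import job
print(job.finish_job())"
```

```text
the job is handed in; nothing more can be done
None
```

The job is handed in: the block is home against the stop, and after that the pump was pressed to its end stop and sprang back up. Nothing else on the bench was touched, and it took about 14 s of the 42 s allowed.

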